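# Nest a channel section open-down over two open-up ones on a sloping rack

### The job

Take the blue U-channel from the bench and nest it, open side down, over the two aluminium channels that lie open side up on the sloping rack: it goes between them so that one of its flanges stands in the trough of each, fully down, and is slid down the slope until its end is against the orange toe stop. The cradle with the two channels may stand anywhere in its sideways play, so feel for it. Let go of it there and do not disturb the spools and the tape roll.

Things in the scene. Friction and masses are not known exactly. Their poses are not given: they have to be found in the camera images.
- channel: loose blue U-channel lying open side down, 160 long (x) x 52 wide (y) x 42 high (z), walls and web 4 thick, 44 clear between flanges, 0.15 to 0.31 kg. Origin: centre of the plane of its flange tips; z to the web, whose top is at z = 42. Same after half a turn about z. Grip across the outer flange faces, fingertips about 20 above the flange tips so they clear the trough floors.
- deck: the rack's fixed sloping grey plate, 190 x 170, tilted 30 degrees. Origin: centre of its upper face; x up the slope (away from the robot), y level to the left, z the normal, leaning to the robot. On it a black cradle (see rack) stands with its middle line at y = c, anywhere from c = -12 to +12; c is not reported: see or feel it. It yields sideways only above about 20 N.
- tape: black tape roll, 62 across, 19 high, a bystander. Origin: centre of its underside.
- solder_spool: blue solder spool, 54 across, 30 high, a bystander. Origin: centre of its underside.
- wick_spool: small white and copper spool, 36 across, 14 high, a bystander. Origin: centre of its underside.
- rack: grey base of the rack, 200 x 150, fixed, origin centre of its underside. The cradle carries two aluminium channels open side up, in deck axes x = -80 to 80: flanges 4 thick, tops at z = 46, at y - c = 16 to 20 and 64 to 68 on both sides. So the middle gap is 32 clear, each trough 44 clear with its floor at z = 10. Orange toe stop on the cradle: face at x = -80, z = 4 to 30.
- seat (a point): point on the deck's middle line at deck x = 0, y = 0, z = 10, 10 above the plate. Fully nested, the blue channel's origin is here but shifted sideways by c: its flanges straddle the two flanges beside the middle gap (40 over their outer faces in 44 clear, so 2 of play each way), tips on the trough floors, low end against the toe stop, x axis along the deck's (either way).

How it is judged:
At the end, for the whole second after the job is handed in: The blue channel rests open side down, released and still, flanges in both troughs: origin 6 to 13.5 mm off the deck plate, within 4 mm of x = 0 (end on the toe stop) and 18 mm of the deck's middle line, x and z axes within 0.06 rad of the deck's; touching cradle (z of channel in the frame of deck between 0.006 and 0.0135 m and x of channel in the frame of deck between -0.004 and 0.004 m and y of channel in the frame of deck between -0.018 and 0.018 m and angle between the x axis of channel and the x axis of deck, either way round below 0.06 rad and angle between the z axis of channel and the z axis of deck, either way round below 0.06 rad and linear speed of channel below 0.01 m/s and contact force between channel and deck above 0.2 N).
It fails at once if a bystander (tape roll or a spool) is moved more than 25 mm (distance of any of tape, solder_spool, wick_spool from where it was at the start of the episode above 0.025 m).
It also fails if it takes over 48 s, if anything falls off the work surface, if the arm or the gripper's body presses on something with over 40 N, if the wrist force passes 120 N, or if a joint passes its speed limit or range.

### The arm

A 6-joint arm with a two-finger parallel gripper is mounted at the origin on a cart in front of the work surface, level with it; the furniture and walls round the work are solid. World frame = base frame: x ahead of the robot, y to its left, z up, the work surface at z = 0. Lengths are in m, angles in rad, forces in N, time in s.
With the tool pointing down it reaches from about 0.375 to 0.9 m from the base axis. Payload 3.1 kg.
Tool frame: the origin (TCP) lies on the front face of the gripper's body, between the roots of the fingers; the fingertips stand 73 mm ahead of it and the grasp point (between the pads) lies 54 mm ahead of it (manip.tips_ahead is the distance from the TCP to the fingertips, in m); z points along the fingers, y is the line along which they close (so a half turn about z gives the same grasp; the last joint's range is limited). The gripper opens to 85 mm and grips with 20 to 120 N. Pads are 22 mm wide; open, the fingers measure 114 mm over their backs; the gripper's body (76 mm by 85 mm) begins 54 mm behind the grasp point. The pads swing forward as they close: fully open they stand 13 mm farther back than shut.
Start: joints at [-1.466, 0.527, 1.433, -0, 1.181, -0.178], TCP at [0.174, -0.6, 0.304] pointing down, gripper open.
Joint ranges: [-3.08, 3.08], [-0.75, 2.2], [0.22, 2.44], [-1.43, 4.57], [0, 2.65], [-2.85, 2.85]. Speed limits (rad/s): [2.79, 2.79, 3.14, 3.14, 3.14, 3.14].

### API

Orientations are given as a unit quaternion [x, y, z, w].
In Python, from station import sense, eyes, workorder, manip gives the robot as it stands.
- The arm moves only by the shell command python3 -m inch 'ROWS' [OPENING] [FORCE]. ROWS is JSON, a list of rows, each an object of numbers: "dx", "dy", "dz": the shift along the tool's x, y, z in cm; "wx", "wy", "wz": the turn, a rotation vector about the tool's x, y, z in degrees. In form: [{"dx": .., "dy": .., "dz": .., "wx": .., "wy": .., "wz": ..}, ...]. A call has 1 to 10 rows; each row shifts and turns the commanded pose from where the row before left it, along the tool's axes as they then stand; what a row does not reach is not made up. A row lasts 1/8 s, in which the tool goes at most 62.5 mm and 10.7 degrees, less where a joint would pass 70% of its speed; a pose out of reach is approached as far as the arm can. A call with a gripper value outside its range is refused whole. OPENING is the opening, from 0 (shut) to 1 (fully open), set as the call begins (- or left out, the last holds). The fingers move at their own pace and stop on an object; FORCE is the grip in N (left out, the last holds). Time passes only in rows, so rows that do not move let the fingers close. It gives the time, the measured TCP pose, the force, the opening and the grip force at its end, in the units of the state.
- sense(): the state, without advancing time (a new reading comes with each control period).
- eyes.snapshot(name): name is "scene" or "top"; returns the picture (420x560x3 uint8, red, green, blue); there is no depth.
- eyes.camera_params(name): a dict with "fx", "fy", "cx", "cy" (pixels), "D" ([k1, k2, p1, p2, k3] as OpenCV has them; the pictures are not rectified), "rvec" (rotation vector, rad) and "tvec" (3), from world to camera coordinates, as OpenCV has them. Camera axes: x right, y down, z forward; pixel columns grow to the right and rows downward; lengths in m; the calibration is good to about 2 mm. A picture is of the moment at which its call begins. camera_params takes no time and is no camera call.
- workorder.sign_off(): hands the job in; it is judged then, once.
The state is a dict: "t": time; "q": joint angles; "qd": joint speeds; "tau": joint torques, N m; "tcp_pos": TCP position; "tool_rot": TCP orientation; "force": force on the tool from outside, world axes, zero at the start; "ft_torque": the same for the moment, N m; "finger_gap": opening from 0.0 (shut) to 1.0 (fully open); "gripper_force": force on a finger pad.
Only numpy, scipy, OpenCV 4.12 (cv2) and the standard library are available. Lean on these libraries where they do the work, as an engineer would, in place of code of your own. Each camera call takes 0.05 s, during which the arm holds its last target. There are 200 camera calls.

## Working session

There is one attempt and no reset: what is moved stays moved. The work goes in short steps, Python scripts to look and compute and a shell command to move; the robot and the scene stay as the last step left them, time stands still between calls to the robot, and variables do not carry over. Pictures are saved under pics/ and viewed, at most 10 in all, crops included, and the job is handed in when it is done.

```bash
ls; mkdir -p pics
python3 - <<'E'
from station import sense, eyes
import cv2
s=sense();print({k:s[k] for k in('t','tcp_pos','tool_rot','force','finger_gap')})
for n in('scene','top'):
    cv2.imwrite(f'pics/{n}0.png',cv2.resize(eyes.snapshot(n)[:,:,::-1],(784,588),interpolation=cv2.INTER_CUBIC));print(eyes.camera_params(n))
E
```

```text
pics
{'t': 0.0, 'tcp_pos': array([ 0.17436986, -0.5995857 ,  0.30290803]), 'tool_rot': array([ 9.90022749e-01,  1.40903191e-01,  4.06769628e-05, -1.11614819e-03]), 'force': array([ 0.97629491, -0.22587407, -0.38293319]), 'finger_gap': 1.0005807959832773}
{'fx': 406.8197913818463, 'fy': 406.8197913818463, 'cx': 277.7368946291834, 'cy': 209.20521471938596, 'D': array([-0.0431948,  0.       ,  0.       ,  0.       ,  0.       ]), 'rvec': array([ 0.73029107, -2.46950854,  1.26524627]), 'tvec': array([0.5038464 , 0.23505152, 0.73190768])}
{'fx': 447.7775337613242, 'fy': 447.7775337613242, 'cx': 282.5280180437327, 'cy': 212.24727312397943, 'D': array([-0.07261018,  0.        ,  0.        ,  0.        ,  0.        ]), 'rvec': array([ 2.12904173, -2.11815813,  0.17346248]), 'tvec': array([0.03968939, 0.56823339, 0.86324739])}
```

View pics/scene0.png

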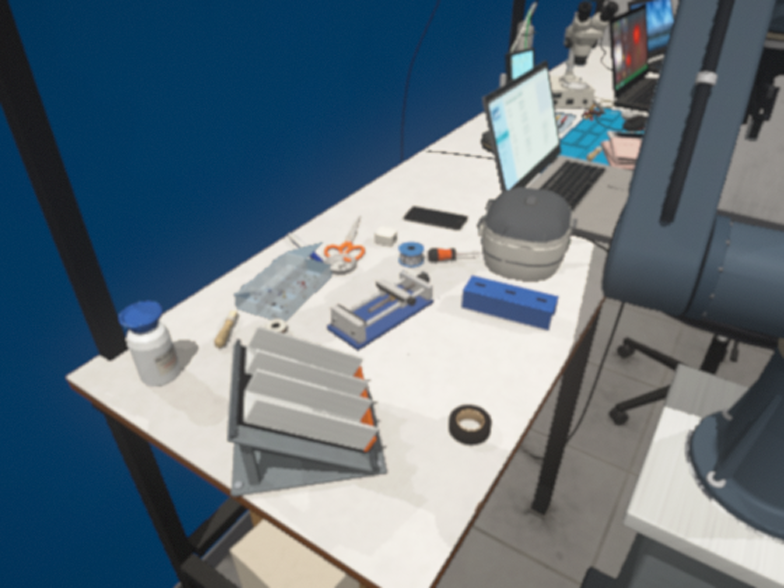

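View pics/top0.png

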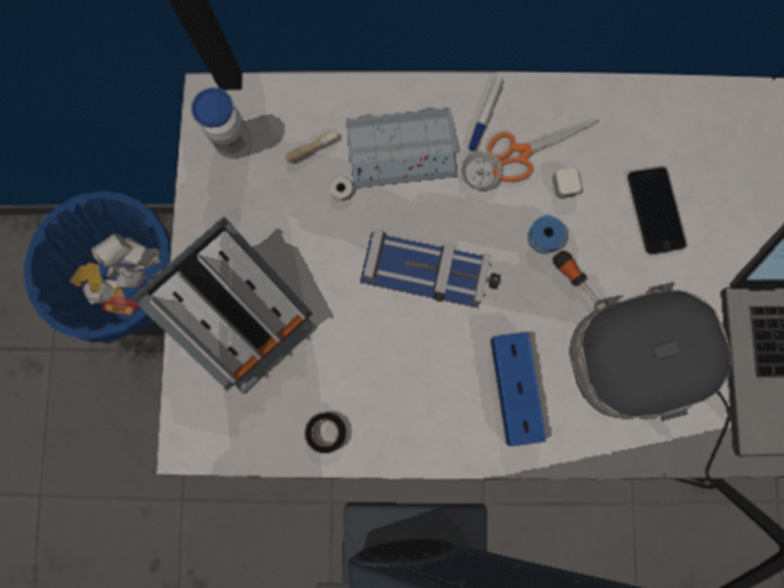

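The blue channel is at about (518,388) in the enlarged top view. The rack is at about (225,305), with the toe stop facing lower right. The tape roll is at (326,432), between the two near the front edge. Next I'll enlarge crops to read corners.

Run:
```python
from station import eyes
import cv2,numpy as np
T=np.mean([eyes.snapshot('top') for _ in range(3)],0).astype('uint8')[:,:,::-1]
S=np.mean([eyes.snapshot('scene') for _ in range(3)],0).astype('uint8')[:,:,::-1]
cv2.imwrite('pics/T.png',T);cv2.imwrite('pics/S.png',S)
def crop(I,x,y,w,h,k,n):
    J=cv2.resize(I[y:y+h,x:x+w],None,fx=k,fy=k,interpolation=cv2.INTER_CUBIC)
    for u in range(0,w,10):
        cv2.line(J,(u*k,0),(u*k,5 if u%20 else 10),(0,255,255),1)
        if u%20==0: cv2.putText(J,str(x+u),(u*k,20),0,.4,(0,255,255),1)
    for v in range(0,h,10):
        cv2.line(J,(0,v*k),(5 if v%20 else 10,v*k),(0,255,255),1)
        if v%20==0: cv2.putText(J,str(y+v),(12,v*k+4),0,.4,(0,255,255),1)
    cv2.imwrite(n,J)
crop(T,90,150,140,135,5-1,'pics/cT.png')
crop(S,155,225,130,130,4,'pics/cS.png')
crop(T,340,225,60,100,6,'pics/cC.png')
a=cv2.imread('pics/cT.png');b=cv2.imread('pics/cC.png')
print(a.shape,b.shape)
```

```text
(540, 560, 3) (600, 360, 3)
```

View pics/cT.png

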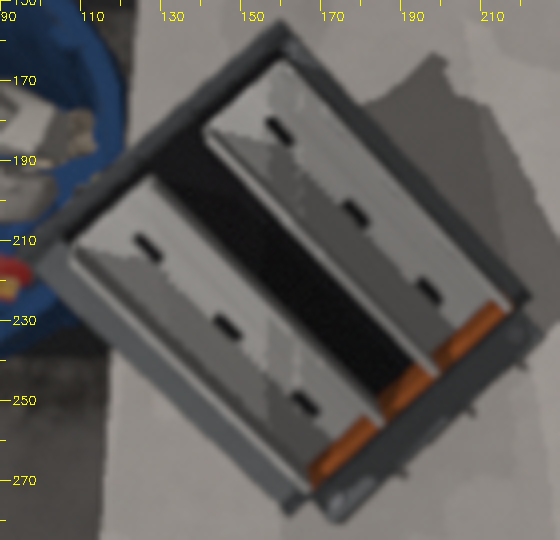

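View pics/cC.png

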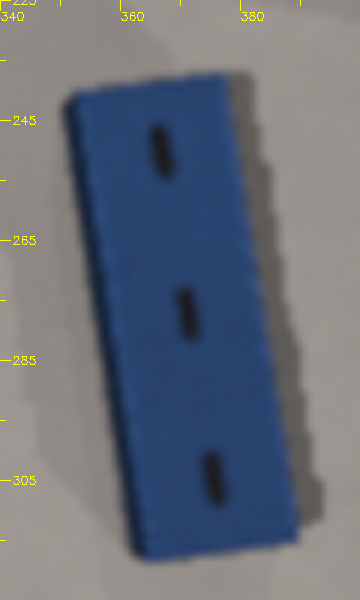

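View pics/cS.png

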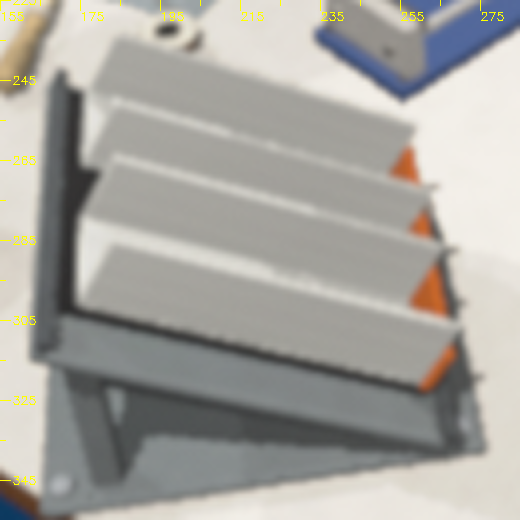

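The top crop shows two light troughs with a black gap between them and the orange stop at lower right. The scene crop shows four flange faces with clear top corners. I'll fit both poses from these points.

```bash
cat > h.py <<'E'
import numpy as np,cv2
from scipy.optimize import least_squares
from scipy.spatial.transform import Rotation as R
from station import eyes,sense
def proj(n,P):
    c=eyes.camera_params(n);K=np.array([[c['fx'],0,c['cx']],[0,c['fy'],c['cy']],[0,0,1]])
    return cv2.projectPoints(np.float64(P).reshape(-1,3),c['rvec'],c['tvec'],K,c['D'])[0][:,0]
def deckR(yaw): return (R.from_euler('z',yaw)*R.from_euler('y',-30,degrees=True))
E
cat > fit.py <<'E'
from h import *
import sys
for n in('top','scene'):
    c=eyes.camera_params(n);print(n,'cam',-cv2.Rodrigues(c['rvec'])[0].T@c['tvec'])
# channel
uv=np.array([[353,240.5],[378,237.2],[389.7,315.5],[365,318.3],[367,250.3],[371.3,277.3],[375.7,304.8]])
def ch(p,s):
    b=np.array([[80,26,42],[80,-26,42],[-80,-26,42],[-80,26,42],[s,0,42],[0,0,42],[-s,0,42]])/1e3
    return R.from_euler('z',p[2]).apply(b)+[p[0],p[1],0]
r=least_squares(lambda p:(proj('top',ch(p,p[3]*100))-uv).ravel(),[.5,-.3,0,.5],loss='soft_l1')
print('channel',r.x,'\n',r.fun.reshape(-1,2).round(1))
t=np.array([[75,252],[310,490],[152,178],[385,425],[203,133],[435,375],[288,60],[515,300],[148,248],[228,327],[305,404],[280,132],[356,214],[430,292]])/4+[90,150]
s=np.array([[460,325],[110,243],[440,243],[115,155],[428,187],[118,102],[415,127],[120,40]])/4+[155,225]
def tp(k): 
    a=[[x,y,46] for y in(66,16,-16,-66) for x in(80,-80)]
    return np.array(a+[[x,y,10] for y in(42,-42) for x in(k,0,-k)])/1e3
sp=np.array([[x,y,46] for y in(68,20,-16,-64) for x in(-80,80)])/1e3
def f(p):
    T=lambda b:deckR(p[3]).apply(b)+p[:3]
    return np.r_[(proj('top',T(tp(p[4]*100)))-t).ravel(),(proj('scene',T(sp))-s).ravel()]
r=least_squares(f,[.6,.3,.1,.7,.5],loss='soft_l1')
print('cradle',r.x,'\n',r.fun.reshape(-1,2).round(1).tolist())
E
python3 fit.py
```

```text
top cam [0.40825797 0.0304889  0.94976647]
scene cam [0.16369905 0.65622735 0.62238858]
channel [ 0.43724411 -0.13683411  0.12936745  0.54944123] 
 [[-0.2 -0.8]
 [-0.1 -0.7]
 [ 0.7  0.3]
 [-0.4  1. ]
 [ 0.2  0. ]
 [ 0.1  0. ]
 [-0.1  0.1]]
cradle [0.55573051 0.28209839 0.07335985 0.75805354 0.55154562] 
 [[-1.0, 1.7], [0.2, -0.1], [0.4, 1.9], [0.5, -1.2], [0.7, 1.5], [0.1, 0.2], [-0.1, 1.7], [-1.1, 1.8], [0.2, -0.6], [0.2, -0.5], [0.2, -0.8], [-0.1, -0.7], [0.1, -0.9], [-0.0, -0.9], [-0.0, 0.1], [0.1, -0.9], [0.8, 0.8], [-0.9, 0.5], [0.9, 1.2], [-1.4, -0.2], [0.6, -0.5], [-1.7, -1.6]]
```

```bash
cat >> h.py <<'E'
def need(pos,Rt):
    s=sense();Rc=R.from_quat(s['tool_rot'])
    print('t',round(s['t'],2),'pos',s['tcp_pos'].round(4),'F',s['force'].round(1),'T',s['ft_torque'].round(2),'gap',round(s['finger_gap'],3))
    print('shift cm now-axes',(Rc.inv().apply(np.array(pos)-s['tcp_pos'])*100).round(2),'target-axes',(Rt.inv().apply(np.array(pos)-s['tcp_pos'])*100).round(2),'turn deg',np.degrees((Rc.inv()*Rt).as_rotvec()).round(2))
flip=R.from_euler('x',180,degrees=True)
CH=np.array([.4372,-.1368]);CY=.1294
CR=np.array([.5557,.2821,.0734]);DY=.758
def grasp(z): need([*CH,z],R.from_euler('z',CY)*flip)
def deck(b): D=deckR(DY);need(CR+D.apply(np.array(b)/1e3),D*flip)
E
python3 -c "
from h import *;from station import manip;print(manip.tips_ahead);grasp(.2)"
```

```text
0.0726
t 0.4 pos [ 0.1744 -0.6001  0.3038] F [0.  0.6 0.1] T [ 0.05 -0.01 -0.06] gap 1.001
shift cm now-axes [ 38.16 -37.15  10.39] target-axes [ 32.04 -42.55  10.38] turn deg [-0.02 -0.    8.79]
```

```bash
python3 -m inch '[{"wz":8.8},{"dx":3.2,"dy":-4.26},{"dx":3.2,"dy":-4.26},{"dx":3.2,"dy":-4.26},{"dx":3.2,"dy":-4.26},{"dx":3.2,"dy":-4.26},{"dx":3.2,"dy":-4.26},{"dx":3.2,"dy":-4.26},{"dx":3.2,"dy":-4.26},{"dx":3.2,"dy":-4.26}]' 0.85 100; python3 -c "
from h import *;grasp(.2)"
```

```text
t 0.4 pos [ 0.1744 -0.6001  0.3038] F [0.  0.6 0.1] T [ 0.05 -0.01 -0.06] gap 1.001
shift cm now-axes [ 38.16 -37.15  10.39] target-axes [ 32.04 -42.55  10.38] turn deg [-0.02 -0.    8.79]invalid input at $[0]: expected keys dx, dy, dz, wx, wy, wz
```

All keys are needed.

```bash
python3 -m inch '[{"dx":0,"dy":0,"dz":0,"wx":0,"wy":0,"wz":8.8},{"dx":3.2,"dy":-4.26,"dz":0,"wx":0,"wy":0,"wz":0},{"dx":3.2,"dy":-4.26,"dz":0,"wx":0,"wy":0,"wz":0},{"dx":3.2,"dy":-4.26,"dz":0,"wx":0,"wy":0,"wz":0},{"dx":3.2,"dy":-4.26,"dz":0,"wx":0,"wy":0,"wz":0},{"dx":3.2,"dy":-4.26,"dz":0,"wx":0,"wy":0,"wz":0},{"dx":3.2,"dy":-4.26,"dz":0,"wx":0,"wy":0,"wz":0},{"dx":3.2,"dy":-4.26,"dz":0,"wx":0,"wy":0,"wz":0},{"dx":3.2,"dy":-4.26,"dz":0,"wx":0,"wy":0,"wz":0},{"dx":3.2,"dy":-4.26,"dz":0,"wx":0,"wy":0,"wz":0}]' 0.85 100; python3 -c "
from h import *;grasp(.2)"
```

```text
t: 1.65
tcp_pos: [0.4114, -0.1814, 0.3043]
tool_rot: [0.998, 0.064, 0.0, 0.0]
force: [1.1, -1.2, 0.3]
finger_gap: 0.849
gripper_force: 0.0
t 1.65 pos [ 0.4114 -0.1814  0.3043] F [ 1.1 -1.2  0.3] T [-0.03 -0.02 -0.01] gap 0.849
shift cm now-axes [ 3.12 -4.1  10.43] target-axes [ 3.13 -4.09 10.43] turn deg [ 0.05 -0.05 -0.03]
```

```bash
python3 -m inch '[{"dx":3.15,"dy":-4.1,"dz":0,"wx":0,"wy":0,"wz":0},{"dx":0,"dy":0,"dz":5,"wx":0,"wy":0,"wz":0},{"dx":0,"dy":0,"dz":5,"wx":0,"wy":0,"wz":0},{"dx":0,"dy":0,"dz":2,"wx":0,"wy":0,"wz":0},{"dx":0,"dy":0,"dz":0,"wx":0,"wy":0,"wz":0}]'; python3 -c "
from h import *;grasp(.092)
cv2.imwrite('pics/g.png',cv2.resize(eyes.snapshot('top')[190:330,310:450,::-1],(560,560)))"
```

```text
t: 2.28
tcp_pos: [0.436, -0.1377, 0.1827]
tool_rot: [0.998, 0.065, -0.001, -0.001]
force: [0.4, 0.6, 0.7]
finger_gap: 0.852
gripper_force: 0.0
t 2.27 pos [ 0.436  -0.1377  0.1827] F [0.4 0.6 0.7] T [ 0.02  0.04 -0.01] gap 0.852
shift cm now-axes [ 0.15 -0.06  9.07] target-axes [ 0.13 -0.08  9.07] turn deg [-0.13  0.16 -0.01]
```

View pics/g.png

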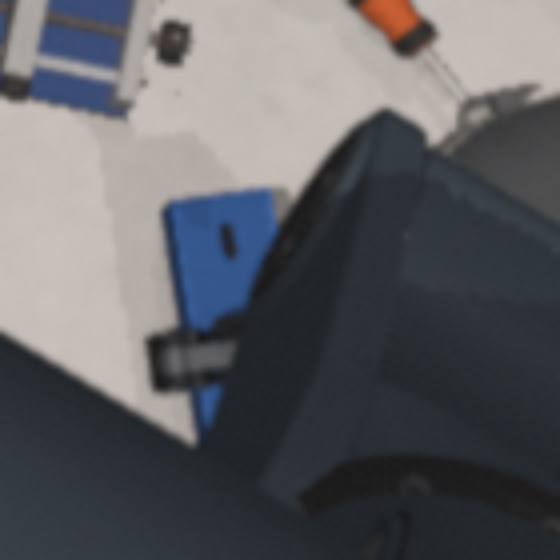

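The left finger is outside the channel's left flange at about (155,360) in the crop, so the straddle is right. I'll descend and grip.

```bash
python3 -m inch '[{"dx":0.1,"dy":0,"dz":4,"wx":0,"wy":0,"wz":0},{"dx":0,"dy":0,"dz":3,"wx":0,"wy":0,"wz":0},{"dx":0,"dy":0,"dz":2,"wx":0,"wy":0,"wz":0},{"dx":0,"dy":0,"dz":0,"wx":0,"wy":0,"wz":0}]' && python3 -m inch '[{"dx":0,"dy":0,"dz":0,"wx":0,"wy":0,"wz":0},{"dx":0,"dy":0,"dz":0,"wx":0,"wy":0,"wz":0},{"dx":0,"dy":0,"dz":0,"wx":0,"wy":0,"wz":0},{"dx":0,"dy":0,"dz":0,"wx":0,"wy":0,"wz":0},{"dx":0,"dy":0,"dz":0,"wx":0,"wy":0,"wz":0},{"dx":0,"dy":0,"dz":0,"wx":0,"wy":0,"wz":0}]' 0 90; python3 -c "
from h import *;grasp(.092)"
```

```text
t: 2.82
tcp_pos: [0.438, -0.1384, 0.0941]
tool_rot: [0.998, 0.064, 0.0, 0.0]
force: [-0.1, 0.4, 0.6]
finger_gap: 0.848
gripper_force: 0.0
t: 3.58
tcp_pos: [0.4382, -0.1383, 0.0958]
tool_rot: [0.998, 0.065, 0.001, 0.001]
force: [0.1, 0.1, 5.3]
finger_gap: 0.582
gripper_force: 93.6
t 3.58 pos [ 0.4382 -0.1383  0.0958] F [0.1 0.1 5.3] T [0.15 0.19 0.07] gap 0.582
shift cm now-axes [-0.08 -0.16  0.38] target-axes [-0.08 -0.16  0.38] turn deg [ 0.11 -0.14 -0.  ]
```

```bash
python3 -m inch '[{"dx":0,"dy":0,"dz":-3,"wx":0,"wy":0,"wz":0},{"dx":0,"dy":0,"dz":-5,"wx":0,"wy":0,"wz":0},{"dx":0,"dy":0,"dz":-5,"wx":0,"wy":0,"wz":0},{"dx":0,"dy":0,"dz":-5,"wx":0,"wy":0,"wz":0},{"dx":0,"dy":0,"dz":0,"wx":0,"wy":0,"wz":0},{"dx":0,"dy":0,"dz":0,"wx":0,"wy":0,"wz":0}]'; python3 -c "
from h import *;deck([12,0,190])"
```

```text
t: 4.32
tcp_pos: [0.4369, -0.1376, 0.2743]
tool_rot: [0.998, 0.065, 0.0, 0.0]
force: [0.4, -0.4, -1.8]
finger_gap: 0.586
gripper_force: 94.4
t 4.33 pos [ 0.4369 -0.1376  0.2743] F [ 0.4 -0.4 -1.8] T [ 0.04 -0.01  0.04] gap 0.586
shift cm now-axes [ 10.35 -35.11   3.03] target-axes [ 23.61 -22.31  17.14] turn deg [  9.45  28.99 -35.18]
```

```bash
python3 -m inch '[{"dx":1.48,"dy":-5.02,"dz":0,"wx":0,"wy":0,"wz":0},{"dx":1.48,"dy":-5.02,"dz":0,"wx":0,"wy":0,"wz":0},{"dx":1.48,"dy":-5.02,"dz":0,"wx":0,"wy":0,"wz":0},{"dx":1.48,"dy":-5.02,"dz":0,"wx":0,"wy":0,"wz":0},{"dx":1.48,"dy":-5.02,"dz":0,"wx":0,"wy":0,"wz":0},{"dx":1.48,"dy":-5.02,"dz":0,"wx":0,"wy":0,"wz":0},{"dx":1.48,"dy":-5.02,"dz":0,"wx":0,"wy":0,"wz":0}]' >/dev/null && python3 -m inch '[{"dx":0,"dy":0,"dz":0,"wx":0,"wy":0,"wz":-9},{"dx":0,"dy":0,"dz":0,"wx":0,"wy":0,"wz":-9},{"dx":0,"dy":0,"dz":0,"wx":0,"wy":0,"wz":-9},{"dx":0,"dy":0,"dz":0,"wx":0,"wy":0,"wz":-9},{"dx":0,"dy":0,"dz":0,"wx":0,"wy":7.5,"wz":0},{"dx":0,"dy":0,"dz":0,"wx":0,"wy":7.5,"wz":0},{"dx":0,"dy":0,"dz":0,"wx":0,"wy":7.5,"wz":0},{"dx":0,"dy":0,"dz":0,"wx":0,"wy":7.5,"wz":0},{"dx":0,"dy":0,"dz":0,"wx":0,"wy":0,"wz":0},{"dx":0,"dy":0,"dz":0,"wx":0,"wy":0,"wz":0}]'; python3 -c "
from h import *;deck([12,0,170])"
```

```text
t: 6.45
tcp_pos: [0.4948, 0.2244, 0.273]
tool_rot: [0.899, 0.358, 0.233, -0.095]
force: [0.4, 0.2, -0.9]
finger_gap: 0.585
gripper_force: 94.5
t 6.45 pos [0.4948 0.2244 0.273 ] F [ 0.4  0.2 -0.9] T [-0.32  0.27 -0.01] gap 0.585
shift cm now-axes [-1.45  0.01  4.5 ] target-axes [-1.52 -0.01  4.48] turn deg [-0.22  0.83 -0.  ]
```

```bash
python3 -m inch '[{"dx":-1.5,"dy":0,"dz":0,"wx":0,"wy":0.8,"wz":0},{"dx":0,"dy":0,"dz":2.3,"wx":0,"wy":0,"wz":0},{"dx":0,"dy":0,"dz":2.2,"wx":0,"wy":0,"wz":0},{"dx":0,"dy":0,"dz":0,"wx":0,"wy":0,"wz":0},{"dx":0,"dy":0,"dz":0,"wx":0,"wy":0,"wz":0}]'
python3 - <<'E'
from h import *
deck([12,0,150])
S=eyes.snapshot('scene')[:,:,::-1].copy();T=eyes.snapshot('top')[:,:,::-1].copy()
# predicted channel corners from the tool pose
s=sense();Rc=R.from_quat(s['tool_rot'])
P=s['tcp_pos']+Rc.apply(np.array([[x-1,y-1,95.5-z] for z in(0,42) for x in(-80,80) for y in(-26,26)])/1e3)
a=cv2.resize(S[180:350,140:320],(720,680))[:600]
for p in proj('scene',P): cv2.circle(a,tuple(int(v) for v in (p-[140,180]+.5)*4),3,(0,255,255),1)
cv2.imwrite('pics/n1.png',a)
E
```

```text
t: 7.08
tcp_pos: [0.5019, 0.2315, 0.2279]
tool_rot: [0.897, 0.358, 0.241, -0.097]
force: [0.7, 0.7, -1.5]
finger_gap: 0.583
gripper_force: 94.3
t 7.08 pos [0.5019 0.2315 0.2279] F [ 0.7  0.7 -1.5] T [-0.29  0.27 -0.03] gap 0.583
shift cm now-axes [-0.13  0.03  2.07] target-axes [-0.12  0.02  2.07] turn deg [-0.18 -0.15  0.07]
```

View pics/n1.png

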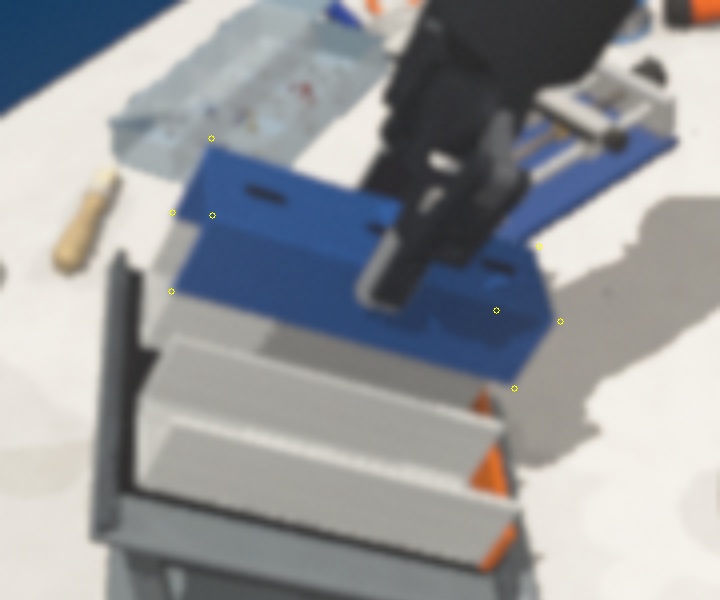

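The blue channel is parallel above the cradle's middle and the predicted corners match to within about 1 px. I'll lower it and feel for contact.

```bash
python3 -m inch '[{"dx":0,"dy":0,"dz":1,"wx":0,"wy":0,"wz":0},{"dx":0,"dy":0,"dz":1,"wx":0,"wy":0,"wz":0},{"dx":0,"dy":0,"dz":0,"wx":0,"wy":0,"wz":0}]'>/dev/null; python3 -m inch '[{"dx":0,"dy":0,"dz":0.4,"wx":0,"wy":0,"wz":0},{"dx":0,"dy":0,"dz":0,"wx":0,"wy":0,"wz":0}]' | grep force;python3 -m inch '[{"dx":0,"dy":0,"dz":0.4,"wx":0,"wy":0,"wz":0},{"dx":0,"dy":0,"dz":0,"wx":0,"wy":0,"wz":0}]'|grep force; python3 -m inch '[{"dx":0,"dy":0,"dz":0.3,"wx":0,"wy":0,"wz":0},{"dx":0,"dy":0,"dz":0,"wx":0,"wy":0,"wz":0}]'; python3 -c "
from h import *;deck([12,0,105.5])"
```

```text
force: [0.5, 0.1, -1.0]
gripper_force: 94.4
force: [0.5, -0.3, -1.1]
gripper_force: 94.4
t: 8.3
tcp_pos: [0.513, 0.242, 0.2006]
tool_rot: [0.897, 0.358, 0.241, -0.098]
force: [-0.7, 1.0, -1.9]
finger_gap: 0.585
gripper_force: 94.4
t 8.3 pos [0.513  0.242  0.2006] F [-0.7  1.  -1.9] T [-0.27  0.24  0.05] gap 0.585
shift cm now-axes [-0.09  0.03  3.4 ] target-axes [-0.08  0.02  3.4 ] turn deg [-0.17 -0.14  0.01]
```

```bash
for i in 1; do :; done; python3 -m inch '[{"dx":0,"dy":0,"dz":0.3,"wx":0,"wy":0,"wz":0},{"dx":0,"dy":0,"dz":0,"wx":0,"wy":0,"wz":0}]'|grep force;python3 -m inch '[{"dx":0,"dy":0,"dz":0.3,"wx":0,"wy":0,"wz":0},{"dx":0,"dy":0,"dz":0,"wx":0,"wy":0,"wz":0}]'; python3 -c "
from h import *;deck([12,0,105.5])"
```

```text
force: [-1.2, 0.6, -1.6]
gripper_force: 94.4
t: 8.8
tcp_pos: [0.5151, 0.244, 0.1954]
tool_rot: [0.897, 0.358, 0.241, -0.098]
force: [-0.3, 0.3, -1.5]
finger_gap: 0.584
gripper_force: 94.4
t 8.8 pos [0.5151 0.244  0.1954] F [-0.3  0.3 -1.5] T [-0.31  0.27  0.06] gap 0.584
shift cm now-axes [-0.09  0.03  2.8 ] target-axes [-0.08  0.02  2.8 ] turn deg [-0.17 -0.14  0.01]
```

```bash
python3 -m inch '[{"dx":0,"dy":0,"dz":0.4,"wx":0,"wy":0,"wz":0},{"dx":0,"dy":0,"dz":0,"wx":0,"wy":0,"wz":0}]'|grep '^force';python3 -m inch '[{"dx":0,"dy":0,"dz":0.4,"wx":0,"wy":0,"wz":0},{"dx":0,"dy":0,"dz":0,"wx":0,"wy":0,"wz":0}]'|grep '^force'; python3 -m inch '[{"dx":0,"dy":0,"dz":0.4,"wx":0,"wy":0,"wz":0},{"dx":0,"dy":0,"dz":0,"wx":0,"wy":0,"wz":0}]'; python3 -c "
from h import *;deck([12,0,105.5])"
```

```text
force: [0.3, -0.1, -1.0]
force: [0.4, -0.0, -1.8]
t: 9.55
tcp_pos: [0.5195, 0.2482, 0.1849]
tool_rot: [0.897, 0.358, 0.241, -0.098]
force: [-0.3, -0.1, -1.7]
finger_gap: 0.585
gripper_force: 94.4
t 9.55 pos [0.5195 0.2482 0.1849] F [-0.3 -0.1 -1.7] T [-0.34  0.33  0.01] gap 0.585
shift cm now-axes [-0.09  0.03  1.59] target-axes [-0.09  0.03  1.59] turn deg [-0.18 -0.13  0.01]
```

```bash
python3 -m inch '[{"dx":0,"dy":0,"dz":0.5,"wx":0,"wy":0,"wz":0},{"dx":0,"dy":0,"dz":0.4,"wx":0,"wy":0,"wz":0},{"dx":0,"dy":0,"dz":0,"wx":0,"wy":0,"wz":0}]'|grep '^force';python3 -m inch '[{"dx":0,"dy":0,"dz":0.3,"wx":0,"wy":0,"wz":0},{"dx":0,"dy":0,"dz":0,"wx":0,"wy":0,"wz":0}]'|grep '^force'; python3 -m inch '[{"dx":0,"dy":0,"dz":0.2,"wx":0,"wy":0,"wz":0},{"dx":0,"dy":0,"dz":0,"wx":0,"wy":0,"wz":0}]'; python3 -c "
from h import *;deck([12,0,105.5])"
```

```text
force: [-0.1, 0.3, -2.0]
force: [-0.1, -0.2, -1.9]
t: 10.42
tcp_pos: [0.5246, 0.253, 0.173]
tool_rot: [0.897, 0.358, 0.241, -0.097]
force: [-0.9, 0.0, -2.3]
finger_gap: 0.587
gripper_force: 94.4
t 10.43 pos [0.5246 0.253  0.173 ] F [-0.9  0.  -2.3] T [-0.31  0.3   0.05] gap 0.587
shift cm now-axes [-0.1   0.03  0.21] target-axes [-0.1   0.03  0.21] turn deg [-0.17 -0.15  0.02]
```

```bash
python3 -m inch '[{"dx":0,"dy":0,"dz":0.2,"wx":0,"wy":0,"wz":0},{"dx":0,"dy":0,"dz":0,"wx":0,"wy":0,"wz":0}]'|grep '^force';python3 -m inch '[{"dx":0,"dy":0,"dz":0.15,"wx":0,"wy":0,"wz":0},{"dx":0,"dy":0,"dz":0,"wx":0,"wy":0,"wz":0}]'; python3 -c "
from h import *;deck([12,0,105.5])"
```

```text
force: [-6.9, -5.0, 10.3]
t: 10.92
tcp_pos: [0.5245, 0.2533, 0.1727]
tool_rot: [0.897, 0.357, 0.242, -0.097]
force: [-12.2, -10.4, 21.6]
finger_gap: 0.579
gripper_force: 98.0
t 10.93 pos [0.5245 0.2533 0.1727] F [-12.2 -10.4  21.6] T [-0.71  0.38 -0.15] gap 0.579
shift cm now-axes [-0.09  0.05  0.17] target-axes [-0.09  0.05  0.17] turn deg [-0.04 -0.25  0.02]
```

The channel is on the floor. I'll ease off the pressure and slide down-slope.

```bash
python3 -m inch '[{"dx":0,"dy":0,"dz":-0.25,"wx":0,"wy":0,"wz":0},{"dx":-0.5,"dy":0,"dz":0,"wx":0,"wy":0,"wz":0},{"dx":-0.4,"dy":0,"dz":0,"wx":0,"wy":0,"wz":0},{"dx":0,"dy":0,"dz":0,"wx":0,"wy":0,"wz":0}]'|grep '^force';python3 -m inch '[{"dx":-0.3,"dy":0,"dz":0,"wx":0,"wy":0,"wz":0},{"dx":0,"dy":0,"dz":0,"wx":0,"wy":0,"wz":0}]'|grep '^force';python3 -m inch '[{"dx":-0.15,"dy":0,"dz":0,"wx":0,"wy":0,"wz":0},{"dx":0,"dy":0,"dz":0,"wx":0,"wy":0,"wz":0}]'; python3 -c "
from h import *;deck([0,0,105.5])"
```

```text
force: [-0.6, -0.0, 7.2]
force: [-0.1, 0.2, 7.2]
t: 11.92
tcp_pos: [0.5185, 0.2458, 0.1674]
tool_rot: [0.896, 0.358, 0.244, -0.097]
force: [-0.3, -0.1, 6.9]
finger_gap: 0.583
gripper_force: 95.5
t 11.93 pos [0.5185 0.2458 0.1674] F [-0.3 -0.1  6.9] T [ 0.08 -0.3   0.09] gap 0.583
shift cm now-axes [-0.2  -0.08  0.18] target-axes [-0.2  -0.08  0.18] turn deg [-0.03 -0.42  0.08]
```

```bash
for k in 1; do :; done; python3 -m inch '[{"dx":-0.2,"dy":0,"dz":0,"wx":0,"wy":0,"wz":0},{"dx":0,"dy":0,"dz":0,"wx":0,"wy":0,"wz":0}]'|egrep '^force|tcp';python3 -m inch '[{"dx":-0.2,"dy":0,"dz":0,"wx":0,"wy":0,"wz":0},{"dx":0,"dy":0,"dz":0,"wx":0,"wy":0,"wz":0}]'|egrep '^force|tcp';python3 -m inch '[{"dx":-0.2,"dy":0,"dz":0,"wx":0,"wy":0,"wz":0},{"dx":0,"dy":0,"dz":0,"wx":0,"wy":0,"wz":0}]'|egrep '^force|tcp'; python3 -c "
from h import *;deck([0,0,105.5])"
```

```text
tcp_pos: [0.5173, 0.2447, 0.1664]
force: [0.0, 0.8, 7.4]
tcp_pos: [0.5172, 0.2443, 0.1662]
force: [1.6, 3.5, 10.2]
tcp_pos: [0.517, 0.2439, 0.1662]
force: [3.7, 7.1, 12.5]
t 12.68 pos [0.517  0.2439 0.1662] F [ 3.7  7.1 12.5] T [ 1.22 -0.83 -0.13] gap 0.585
shift cm now-axes [ 0.07 -0.12  0.2 ] target-axes [ 0.07 -0.12  0.2 ] turn deg [-0.08 -0.8  -0.03]
```

```bash
python3 -m inch '[{"dx":0,"dy":0,"dz":0,"wx":0,"wy":0,"wz":0},{"dx":0,"dy":0,"dz":0,"wx":0,"wy":0,"wz":0},{"dx":0,"dy":0,"dz":0,"wx":0,"wy":0,"wz":0},{"dx":0,"dy":0,"dz":0,"wx":0,"wy":0,"wz":0}]' 0.85 && python3 -m inch '[{"dx":0,"dy":0,"dz":-1,"wx":0,"wy":0,"wz":0},{"dx":0,"dy":0,"dz":-2,"wx":0,"wy":0,"wz":0},{"dx":0,"dy":0,"dz":-4,"wx":0,"wy":0,"wz":0},{"dx":0,"dy":0,"dz":-4,"wx":0,"wy":0,"wz":0},{"dx":0,"dy":0,"dz":-5,"wx":0,"wy":0,"wz":0},{"dx":0,"dy":6,"dz":0,"wx":0,"wy":0,"wz":0},{"dx":0,"dy":6,"dz":0,"wx":0,"wy":0,"wz":0},{"dx":0,"dy":6,"dz":0,"wx":0,"wy":0,"wz":0},{"dx":0,"dy":0,"dz":0,"wx":0,"wy":0,"wz":0}]'
python3 - <<'E'
from h import *
S=eyes.snapshot('scene')[:,:,::-1];T=eyes.snapshot('top')[:,:,::-1]
a=cv2.resize(S[220:360,150:290],(560,560),interpolation=cv2.INTER_CUBIC);b=cv2.resize(T[150:290,85:225],(560,560),interpolation=cv2.INTER_CUBIC)
# expected nested channel: circles
P=deckR(DY).apply(np.array([[x,y,z] for x in(-80,80) for y in(-26,26) for z in(10,52)])/1e3)+CR
for n,I,o in(('scene',a,(150,220)),('top',b,(85,150))):
    for p in proj(n,P): cv2.circle(I,tuple(int(v) for v in (p-o+.5)*4),3,(0,255,255),1)
cv2.imwrite('pics/e.png',cv2.resize(np.hstack([a,b]),(800,400)))
E
```

```text
t: 13.18
tcp_pos: [0.5123, 0.2417, 0.162]
tool_rot: [0.897, 0.358, 0.241, -0.098]
force: [-0.0, -0.0, -0.3]
finger_gap: 0.848
gripper_force: 0.0
t: 14.3
tcp_pos: [0.5823, 0.0517, 0.3006]
tool_rot: [0.897, 0.356, 0.243, -0.095]
force: [-0.9, 0.6, -0.4]
finger_gap: 0.849
gripper_force: 0.0
```

View pics/e.png

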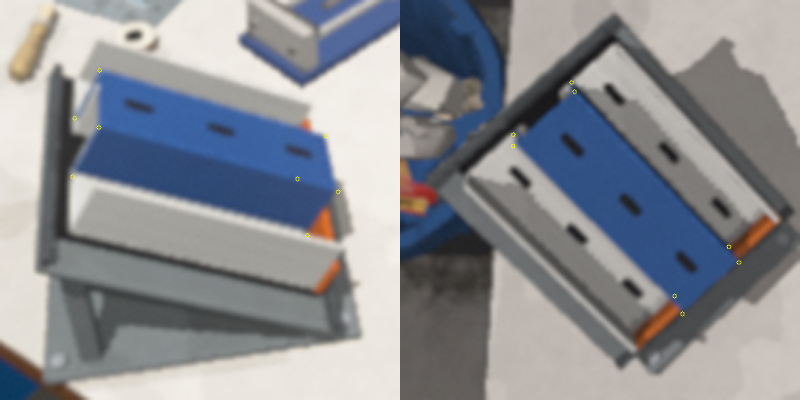

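Nested and level, with the fingers clear. I'll check x numerically from the slot positions: web slots read at (144.9,200.8), (165.5,221.8) and (185.1,241.7) in top-view pixels.

Run:
```python
from h import *
D=deckR(DY)
uv=np.array([[144.9,200.8],[165.5,221.8],[185.1,241.7]])-.5
sl=lambda x,y,z,tx:D.apply(np.array([[k*54.9+tx,y,z] for k in(1,0,-1)])/1e3)+CR
r=least_squares(lambda p:(proj('top',sl(0,p[1],52,p[0]))-uv).ravel(),[0,0]);print('web x,y mm',r.x,r.fun.round(1))
t=np.array([[148,248],[228,327],[305,404],[280,132],[356,214],[430,292]])/4+[90,150]-.5
for i,y in((0,42),(3,-42)):
    r=least_squares(lambda p:(proj('top',sl(0,p[1],10,p[0]))-t[i:i+3]).ravel(),[0,y]);print('trough x,y',r.x)
```

```text
web x,y mm [ 0.76734488 -0.52629169] [ 0.1  0.1 -0.1 -0.1 -0.1 -0.1]
trough x,y [ 0.76700267 43.09551741]
trough x,y [  0.20641663 -40.92295229]
```

```bash
python3 -c "
from station import workorder;print(workorder.sign_off())"
```

```text
the job is handed in; nothing more can be done
None
```

The blue channel is nested over the two aluminium channels, down on the trough floors and against the toe stop (about 0.3 mm off by camera), and released with the bystanders untouched; the job was handed in at about 14 s, with no verdict reported back.

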